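Take the label stand apart for rinsing

ROBOT

A 6-joint arm with a two-finger parallel gripper is mounted at the origin on the work surface. World frame = base frame: x ahead of the robot, y to its left, z up, the work surface at z = 0. Lengths are in m, angles in rad, forces in N, time in s.
With the tool pointing down it reaches from about 0.425 to 0.95 m from the base axis. Payload 3.5 kg.
Tool frame: the origin (TCP) lies on the centre line of the jaws, within the pads' length; the fingertips stand 14 mm ahead of it and the grasp point (between the pads) lies 5 mm behind it; y points along the fingers, z is the direction in which the jaws open and shut, and the axes are right-handed (so a half turn about y gives the same grasp; the last joint's range is limited). The gripper opens to 85 mm and grips with 20 to 120 N. Pads are 22 mm wide; open, the fingers measure 114 mm over their backs; the gripper's body (76 mm by 85 mm) begins 54 mm behind the grasp point. The pads swing forward as they close: fully open they stand 13 mm farther back than shut.
Start: joints at [1.094, 0.286, 1.577, -0, 1.279, -0.15], TCP at [0.217, 0.639, 0.245] pointing down, gripper open.
Joint ranges: [-2.77, 2.77], [-0.9, 2.22], [0.21, 2.48], [-1.53, 4.67], [0.24, 2.81], [-2.84, 2.84]. Speed limits (rad/s): [2.79, 2.79, 3.14, 3.14, 3.14, 3.14].

INTERFACE

Orientations are given as a 3x3 rotation matrix whose columns are the frame's x, y, z axes.
In Python, from station import status, vision, close_job gives the robot as it stands.
- The arm moves only by the tool send_rows, never from a script. Its argument "steps" is one flat list of numbers, 6 for each row, row after row: the shift along the world's x, y, z in mm, then the turn, a rotation vector about the world's x, y, z in units of 5 degrees (1.0 is 5 degrees). In form: [dx, dy, dz, wx, wy, wz, dx, dy, dz, wx, wy, wz, ...]. A call has 1 to 8 rows; each row is the pose to reach, as a shift and turn from the pose measured when the call began; what a row does not reach only later rows make up. A row lasts 1/10 s, in which the tool goes at most 50 mm and 8.59 degrees, less where a joint would pass 70% of its speed; a pose out of reach is approached as far as the arm can. A call with a gripper value outside its range is refused whole. "claw" is the finger opening in mm, from 0 to 85.4, set as the call begins (left out, the last holds). The fingers move at their own pace and stop on an object; the grip force is fixed at half the most. Time passes only in rows, so rows that repeat a pose let the fingers close. It gives the time, the measured TCP pose, the force and the opening at its end, in the units of the state.
- status.observe(): the state, without advancing time (a new reading comes with each control period).
- vision.capture(name): name is "side" or "top"; returns (picture, depth): 384x512x3 uint8, blue, green, red; 384x512 float32, m along the optical axis (not along the pixel's ray), 0 where there is no reading.
- vision.get_calibration(name): a dict with "camera_matrix" (3x3 intrinsics, pixels), "rvec" (rotation vector, rad) and "tvec" (3), from world to camera coordinates, as OpenCV has them. Camera axes: x right, y down, z forward; pixel columns grow to the right and rows downward; lengths in m; the calibration is good to about 2 mm. A picture is of the moment at which its call begins. get_calibration takes no time and is no camera call.
- close_job(): hands the job in, once; it reports no verdict.
The state is a dict: "time_s": time; "joint_positions": joint angles; "qd": joint speeds; "joint_efforts": joint torques, N m; "ee_pos": TCP position; "eef_rot": TCP orientation; "force": force on the tool from outside, world axes, zero at the start; "ft_torque": the same for the moment, N m; "grip_width": finger opening in m.
Only numpy, scipy, OpenCV 4.12 (cv2) and the standard library are available. Lean on these libraries where they do the work, as an engineer would, in place of code of your own. Each camera call takes 0.05 s, during which the arm holds its last target. There are 200 camera calls.

TASK

Take the little label stand apart so that its post can be rinsed: slide the paper roll up off the wooden post and stand it upright, wholly on the round cork mat, without dropping it. Only then draw the post out of its wooden base, turn it level and hold it over the middle of the steel bowl, a hand's breadth above the rim. Finish while still holding the post there, level and steady, with the roll left standing on the mat; leave the mug, the jar and the utensil pot where they are.

Things in the scene. Friction and masses are not known exactly. Their poses are not given: they have to be found in the camera images.
- stand: base of the label stand: dark wooden block 90 x 90 mm, 36 mm high, fixed to the counter. Origin at the centre of its underside, z up. In the middle of its top a round blind socket, 18 mm wide and 30 mm deep (floor 6 mm above the counter), holds the post loosely upright
- post: plain round rod of pale wood, 16 mm in diameter, 115 mm long, 50 to 80 g, loose in the socket: its top stands 121 mm above the counter, 85 mm above the base. Origin at the centre of its foot (lower end), z along the rod towards its top. It may lean up to 4 degrees in its socket. Gripped away from its middle it hardly turns in a firm grip (20 N or more)
- post_mid (a point): the middle of the post, on its axis, 57.5 mm from either end
- roll: roll of blank white paper labels wound on a cardboard core, rigid: 60 mm in diameter, 65 mm high, core hole 26 mm, 80 to 170 g. It stands on the base with the post through its hole, the post showing 20 mm above it. Origin at the centre of its lower face, z up along its axis
- trivet: round cork mat, 150 mm in diameter, 5 mm thick, fixed to the counter. Origin at the centre of its underside
- bowl: round steel bowl, rim 200 mm in diameter and 70 mm above the counter, fixed. Origin at the centre of its underside. It may be on the left or the right of the stand, with the mat on the other side
- mug: white mug, 80 mm in diameter, 95 mm high, bystander. Origin at the centre of its underside
- jar: amber glass jar with a steel lid, 60 mm in diameter, 100 mm high, bystander. Origin at the centre of its underside
- crock: wooden pot of spoons, 90 mm in diameter, 140 mm high (250 mm with the spoons), bystander. Origin at the centre of its underside

How it is judged:
By the outcome, as a careful person would: the job done as asked, in the order asked, and still so for the second after the job is handed in, while the arm keeps its last pose, push and grip.
It also fails if it takes over 61 s, if anything falls off the work surface, if the arm or the gripper's body presses on something with over 40 N, if the wrist force passes 120 N, or if a joint passes its speed limit or range.

## Working session

There is one attempt and no reset: what is moved stays moved. The work goes in short steps, Python scripts to look and compute and a tool call to move; the robot and the scene stay as the last step left them, time stands still between calls to the robot, and variables do not carry over. Pictures are saved under pics/ and viewed, about 8 in all and at most 12, crops included, and the job is handed in when it is done.

Besides the shell and the picture viewer there is one more tool, called as a command line: name --argument value ..., lists and objects as JSON in quotes. send_rows: Moves the arm, as the interface text tells. Its arguments: {"type":"object","properties":{"steps":{"type":"array","items":{"type":"number"}},"claw":{"type":"number"}},"required":["steps"]}

```bash
ls; mkdir -p pics
cat > h.py <<'E'
import numpy as np, cv2
from station import status, vision, close_job
def cap(n):
    p,d=vision.capture(n); return p,d
def cam(n):
    c=vision.get_calibration(n); K=np.array(c["camera_matrix"],float); R=cv2.Rodrigues(np.array(c["rvec"],float))[0]; t=np.array(c["tvec"],float).ravel()
    return K,R,t
def cloud(n,d):
    K,R,t=cam(n); v,u=np.mgrid[:d.shape[0],:d.shape[1]]
    P=np.stack([(u-K[0,2])/K[0,0]*d,(v-K[1,2])/K[1,1]*d,d],-1)
    W=(P-t)@R; W[d==0]=np.nan; return W
def ray(n,u,v,z):
    K,R,t=cam(n); o=-R.T@t; r=R.T@np.linalg.inv(K)@[u,v,1]; return o+r*(z-o[2])/r[2]
def proj(n,X):
    K,R,t=cam(n); p=K@(R@np.array(X)+t); return p[:2]/p[2]
E
python3 - <<'E'
from h import *
for n in("top","side"):
    p,d=cap(n); cv2.imwrite(f"pics/{n}0.png",p); np.savez(f"{n}0.npz",p=p,d=d)
    K,R,t=cam(n); print(n,(-R.T@t).round(3),R[2].round(2),K[0,0])
s=status.observe(); print(s["time_s"],s["ee_pos"],np.round(s["eef_rot"],3),s["force"],s["grip_width"])
E
```

```text
pics
top [0.508 0.025 1.238] [ 0.11 -0.   -0.99] 417.80229195830833
side [ 0.423 -0.645  0.607] [ 0.21  0.77 -0.6 ] 395.53807343024783
0.1 [0.21638267 0.63877808 0.24407347] [[ 0.947 -0.001  0.321]
 [-0.321 -0.002  0.947]
 [-0.    -1.    -0.002]] [ 0.19598751  0.20318893 -0.15238745] 0.08520447025409966
```

View pics/top0.png

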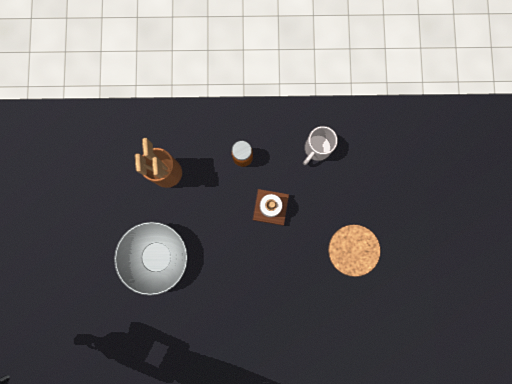

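View pics/side0.png

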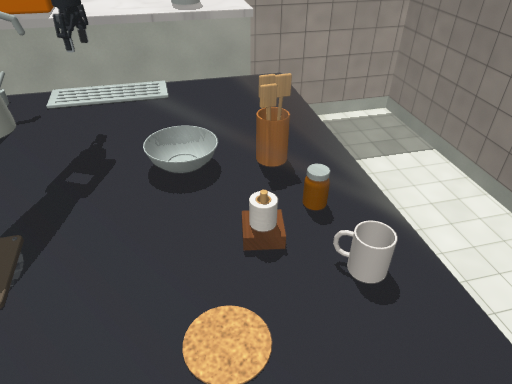

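Top view: stand at (271,206) with the roll and post on it, bowl (151,258) on the left, mat (354,250) on the right. Jar (242,153), mug (321,143) and pot (160,168) all lie beyond. The side view agrees.

Run:
```python
from h import *
T=np.load("top0.npz"); S=np.load("side0.npz")
def m(W,name,c,r,z0,z1,col=None):
    q=(np.hypot(W[...,0]-c[0],W[...,1]-c[1])<r)&(W[...,2]>z0)&(W[...,2]<z1)
    if col is not None:q&=col
    P=W[q]; (cx,cy),rad=cv2.minEnclosingCircle(P[:,:2].astype(np.float32)); print(name,len(P),"mean",P.mean(0).round(4),"circ",round(cx,4),round(cy,4),round(rad,4),"zmed",np.median(P[:,2]).round(4))
W=cloud("top",T["d"]); V=cloud("side",S["d"])
c=ray("top",271,206,.1)[:2]; print(c)
m(W,"rolltop",c,.05,.093,.108); m(V,"rolltop s",c,.05,.093,.108)
m(W,"post",c,.03,.112,.13); m(V,"post s",c,.03,.112,.13)
q=(np.hypot(W[...,0]-c[0],W[...,1]-c[1])<.08)&(W[...,2]>.028)&(W[...,2]<.044)
print("base",cv2.minAreaRect(W[q][:,:2].astype(np.float32)))
hsv=cv2.cvtColor(T["p"],cv2.COLOR_BGR2HSV); c=ray("top",354,250,.005)[:2]
m(W,"mat",c,.1,-.01,.02,hsv[...,1]>90)
for n,u,v,z,r in(("bowl",151,258,.07,.13),("jar",242,150,.1,.05),("mug",323,140,.095,.06),("crock",157,163,.14,.07)):
    m(W,n,ray("top",u,v,z)[:2],r,z-.012,z+.012)
# color-based: white pixels of roll top, ray cast
mk=(hsv[...,1]<50)&(hsv[...,2]>150); mk[:185]=0;mk[225:]=0;mk[:,:250]=0;mk[:,295:]=0
v,u=np.nonzero(mk);print("white",u.min(),u.max(),v.min(),v.max())
cv2.imwrite("pics/crop1.png",np.hstack([cv2.resize(T["p"][180:235,240:305],(520,440),interpolation=0),cv2.resize(S["p"][180:255,235:295],(280,440),interpolation=0)]))
```

```text
[ 0.60102768 -0.02037486]
rolltop 307 mean [ 0.6046 -0.0199  0.1012] circ 0.6049 -0.0202 0.03 zmed 0.1012
rolltop s 419 mean [ 0.6004 -0.0268  0.1014] circ 0.6053 -0.0206 0.0322 zmed 0.1024
post 27 mean [ 0.604  -0.0212  0.1205] circ 0.6033 -0.0209 0.007 zmed 0.121
post s 60 mean [ 0.6022 -0.023   0.1201] circ 0.6023 -0.0219 0.0089 zmed 0.1217
base ((0.604699432849884, -0.021747682243585587), (0.09016522765159607, 0.09008456021547318), 79.49539947509766)
mat 2122 mean [ 0.4763 -0.2654  0.0053] circ 0.4778 -0.2667 0.0775 zmed 0.0053
bowl 741 mean [0.4612 0.3284 0.0666] circ 0.4638 0.3139 0.0998 zmed 0.0674
jar 284 mean [0.7576 0.0585 0.0998] circ 0.7585 0.0588 0.0266 zmed 0.1001
mug 176 mean [ 0.7849 -0.168   0.0924] circ 0.7796 -0.1624 0.048 zmed 0.0934
crock 186 mean [0.7087 0.2702 0.1386] circ 0.7136 0.2848 0.045 zmed 0.1393
white 260 281 194 216
```

View pics/crop1.png

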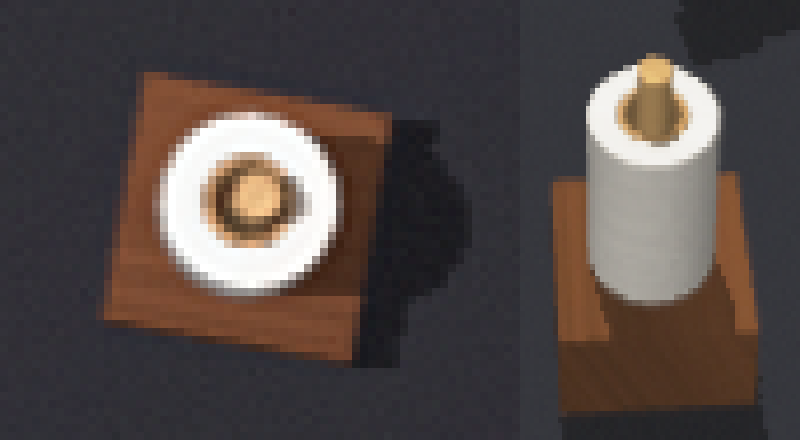

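send_rows --steps '[24,-41,0,0,0,-0.8,48,-82,0,0,0,-1.6,72,-123,0,0,0,-2.4,96,-164,0,0,0,-3.2,120,-205,0,0,0,-4.0,144,-246,0,0,0,-4.8,168,-287,0,0,0,-5.6,192,-328,0,0,0,-6.4]' --claw 85

```text
time_s: 0.9
ee_pos: [0.4087, 0.3089, 0.2437]
eef_rot: [[0.631, -0.002, 0.776], [-0.776, -0.001, 0.631], [-0.0, -1.0, -0.002]]
force: [1.3, 0.4, 0.3]
grip_width: 0.0848
```

```bash
cat >> h.py <<'E'
def st():
    s=status.observe(); print("t",round(s["time_s"],2),"q",np.round(s["joint_positions"],3).tolist(),"p",np.round(s["ee_pos"],4).tolist(),"R",np.round(s["eef_rot"],3).tolist(),"F",np.round(s["force"],1).tolist(),"w",round(s["grip_width"],4))
    open("log.txt","a").write(repr((list(s["joint_positions"]),list(s["ee_pos"]),np.array(s["eef_rot"]).tolist()))+"\n"); return s
E
python3 -c "from h import *; st()"
```

```text
t 0.9 q [0.449, -0.074, 1.971, -0.0, 1.247, -0.234] p [0.4087, 0.3089, 0.2437] R [[0.631, -0.002, 0.776], [-0.776, -0.001, 0.631], [-0.0, -1.0, -0.002]] F [1.3, 0.4, 0.3] w 0.0848
```

send_rows --steps '[24,-41,0,0,0,-0.9,49,-82,0,0,0,-1.8,73,-123,0,0,0,-2.7,98,-164,0,0,0,-3.6,122,-205,0,0,0,-4.5,147,-247,0,0,0,-5.4,175,-295,-5,0,0,-6.5,196,-329,-20,0,0,-7.5]'

```text
time_s: 1.7
ee_pos: [0.6064, -0.0225, 0.2251]
eef_rot: [[0.024, 0.001, 1.0], [-1.0, -0.0, 0.024], [0.0, -1.0, 0.001]]
force: [-0.0, 0.7, -0.3]
grip_width: 0.0852
```

```bash
python3 -c "from h import *; st()"
```

```text
t 1.7 q [-0.204, 0.154, 1.77, -0.0, 1.216, -0.228] p [0.6064, -0.0225, 0.2251] R [[0.024, 0.001, 1.0], [-1.0, -0.0, 0.024], [0.0, -1.0, 0.001]] F [-0.0, 0.7, -0.3] w 0.0852
```

send_rows --steps '[-1.5,2,-20,0,0,0,-1.5,2,-50,0,0,0,-1.5,2,-80,0,0,0,-1.5,2,-105,0,0,0,-1.5,2,-125,0,0,0,-1.5,2,-138,0,0,0,-1.5,2,-145,0,0,0,-1.5,2,-145,0,0,0]'

```text
time_s: 2.5
ee_pos: [0.6044, -0.0203, 0.0793]
eef_rot: [[0.024, -0.001, 1.0], [-1.0, -0.0, 0.024], [0.0, -1.0, -0.001]]
force: [-0.1, 0.1, 0.0]
grip_width: 0.0852
```

send_rows --steps '[0,0,0,0,0,0,0,0,0,0,0,0,0,0,0,0,0,0,0,0,0,0,0,0,0,0,0,0,0,0,0,0,0,0,0,0]' --claw 45

```text
time_s: 3.1
ee_pos: [0.6056, -0.0206, 0.081]
eef_rot: [[0.024, 0.002, 1.0], [-1.0, -0.001, 0.024], [0.001, -1.0, 0.002]]
force: [0.2, 0.1, 7.0]
grip_width: 0.0573
```

```bash
python3 -c "from h import *; st()"
```

```text
t 3.1 q [-0.201, 0.32, 1.86, -0.0, 0.959, -0.225] p [0.6056, -0.0206, 0.081] R [[0.024, 0.002, 1.0], [-1.0, -0.001, 0.024], [0.001, -1.0, 0.002]] F [0.2, 0.1, 7.0] w 0.0573
```

send_rows --steps '[0,0,5,0,0,0,0,0,15,0,0,0,0,0,30,0,0,0,0,0,50,0,0,0,0,0,70,0,0,0,0,0,90,0,0,0,0,0,105,0,0,0,0,0,115,0,0,0]'

```text
time_s: 3.9
ee_pos: [0.6061, -0.0206, 0.1981]
eef_rot: [[0.024, 0.005, 1.0], [-1.0, -0.001, 0.024], [0.001, -1.0, 0.005]]
force: [0.3, -0.1, -1.5]
grip_width: 0.0574
```

Run:
```python
from h import *
st(); p,d=cap("side"); np.savez("s1.npz",p=p,d=d); cv2.imwrite("pics/s1.png",cv2.resize(p[80:300,150:400],(750,660))[:600])
```

```text
t 3.9 q [-0.201, 0.177, 1.796, -0.0, 1.164, -0.225] p [0.6061, -0.0206, 0.1981] R [[0.024, 0.005, 1.0], [-1.0, -0.001, 0.024], [0.001, -1.0, 0.005]] F [0.3, -0.1, -1.5] w 0.0574
```

View pics/s1.png

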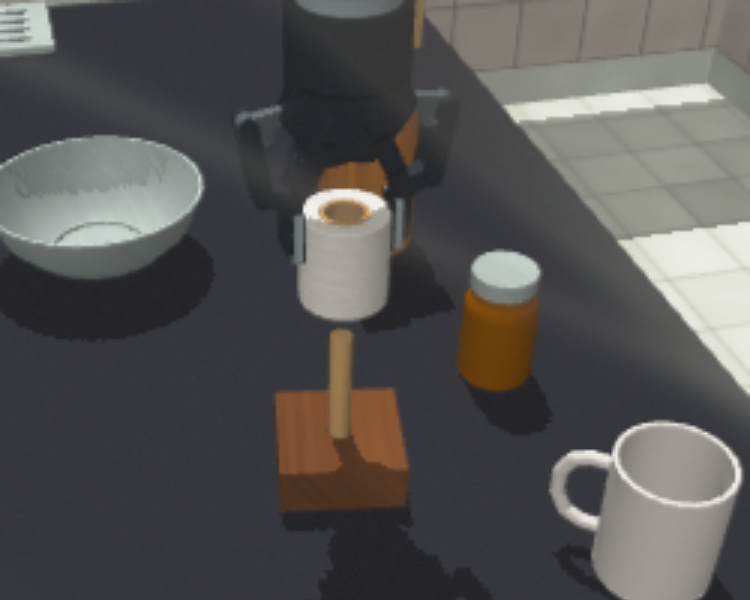

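send_rows --steps '[-8,-15,0,0,0,0,-24,-46,0,0,0,0,-44,-84,0,0,0,0,-66,-126,0,0,0,0,-88,-168,0,0,0,0,-108,-206,0,0,0,0,-122,-234,0,0,0,0,-128.5,-246,0,0,0,0]'

```text
time_s: 4.75
ee_pos: [0.4758, -0.2692, 0.1984]
eef_rot: [[0.021, 0.005, 1.0], [-1.0, -0.001, 0.021], [0.001, -1.0, 0.005]]
force: [-0.4, 1.3, -2.0]
grip_width: 0.0577
```

Run:
```python
from h import *
s=st(); p,d=cap("side"); np.savez("s2.npz",p=p,d=d); W=cloud("side",d); hsv=cv2.cvtColor(p,cv2.COLOR_BGR2HSV)
c=s["ee_pos"]
q=(np.hypot(W[...,0]-c[0],W[...,1]-c[1])<.045)&(W[...,2]<.21)&(W[...,2]>.03)&(hsv[...,1]<50)&(hsv[...,2]>110)
P=W[q]; print(len(P),P.min(0),P.max(0))
for z in np.arange(.12,.22,.005):
    k=abs(P[:,2]-z)<.0025; print(round(z,3),k.sum(),P[k][:,:2].mean(0).round(3) if k.any() else "")
```

```text
t 4.75 q [-0.701, 0.046, 1.939, 0.003, 1.153, -0.723] p [0.4758, -0.2692, 0.1984] R [[0.021, 0.005, 1.0], [-1.0, -0.001, 0.021], [0.001, -1.0, 0.005]] F [-0.4, 1.3, -2.0] w 0.0577
1090 [ 0.43849312 -0.29857618  0.15590046] [ 0.50810287 -0.26881511  0.20992354]
0.12 0 
0.125 0 
0.13 0 
0.135 0 
0.14 0 
0.145 0 
0.15 0 
0.155 18 [ 0.468 -0.292]
0.16 89 [ 0.469 -0.291]
0.165 83 [ 0.469 -0.291]
0.17 99 [ 0.47  -0.291]
0.175 99 [ 0.47  -0.291]
0.18 101 [ 0.47  -0.291]
0.185 95 [ 0.471 -0.291]
0.19 98 [ 0.471 -0.291]
0.195 111 [ 0.471 -0.29 ]
0.2 114 [ 0.471 -0.29 ]
0.205 118 [ 0.471 -0.29 ]
0.21 65 [ 0.472 -0.29 ]
0.215 0
```

send_rows --steps '[1,1,-15,0,0,0,1.5,2.5,-40,0,0,0,1.5,2.5,-70,0,0,0,1.5,2.5,-95,0,0,0,1.5,2.5,-115,0,0,0,1.5,2.5,-130,0,0,0,1.5,2.5,-138,0,0,0,1.5,2.5,-141,0,0,0]'

```text
time_s: 5.6
ee_pos: [0.4771, -0.2662, 0.0563]
eef_rot: [[0.021, 0.003, 1.0], [-1.0, -0.0, 0.021], [0.0, -1.0, 0.003]]
force: [0.6, 0.4, -1.7]
grip_width: 0.0573
```

send_rows --steps '[0,0,-2,0,0,0,0,0,-4,0,0,0,0,0,-5,0,0,0,0,0,-5,0,0,0]'

```text
time_s: 6.0
ee_pos: [0.4774, -0.2665, 0.0517]
eef_rot: [[0.021, 0.004, 1.0], [-1.0, -0.001, 0.021], [0.001, -1.0, 0.004]]
force: [0.2, -0.4, -1.0]
grip_width: 0.0575
```

send_rows --steps '[0,0,-1,0,0,0,0,0,-2,0,0,0,0,0,-2,0,0,0]'

```text
time_s: 6.3
ee_pos: [0.4776, -0.2668, 0.05]
eef_rot: [[0.021, 0.005, 1.0], [-1.0, -0.002, 0.021], [0.002, -1.0, 0.005]]
force: [-0.0, -1.5, -0.1]
grip_width: 0.0575
```

send_rows --steps '[0,0,-1,0,0,0,0,0,-2,0,0,0,0,0,-2,0,0,0]'

```text
time_s: 6.6
ee_pos: [0.4777, -0.2668, 0.0499]
eef_rot: [[0.021, 0.003, 1.0], [-1.0, -0.001, 0.021], [0.001, -1.0, 0.003]]
force: [-3.5, 3.3, 11.1]
grip_width: 0.0575
```

send_rows --steps '[0,0,0.5,0,0,0,0,0,0.5,0,0,0,0,0,0.5,0,0,0,0,0,0.5,0,0,0,0,0,0.5,0,0,0,0,0,0.5,0,0,0]' --claw 85

```text
time_s: 7.2
ee_pos: [0.4776, -0.2668, 0.0502]
eef_rot: [[0.021, 0.003, 1.0], [-1.0, -0.001, 0.021], [0.001, -1.0, 0.003]]
force: [0.6, -0.6, -0.3]
grip_width: 0.0852
```

Run:
```python
from h import *
st(); p,d=cap("side"); cv2.imwrite("pics/s3.png",cv2.resize(p[200:384,100:350],(750,552)))
```

```text
t 7.2 q [-0.695, 0.254, 2.014, 0.002, 0.871, -0.718] p [0.4776, -0.2668, 0.0502] R [[0.021, 0.003, 1.0], [-1.0, -0.001, 0.021], [0.001, -1.0, 0.003]] F [0.6, -0.6, -0.3] w 0.0852
```

View pics/s3.png

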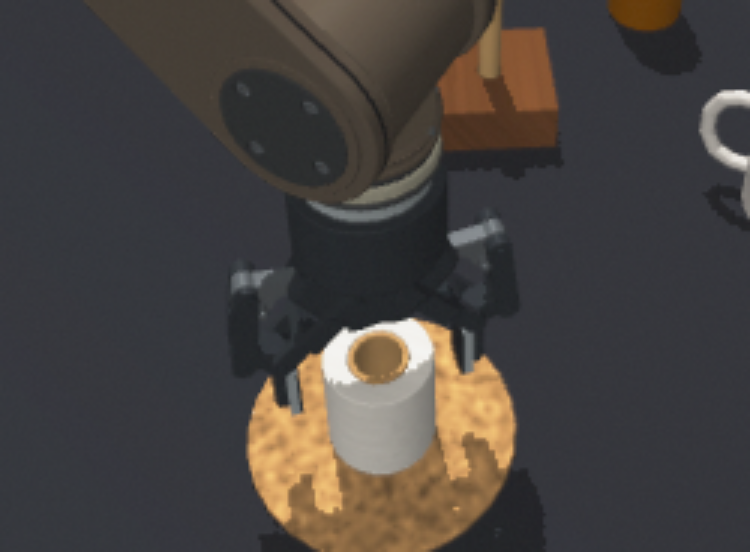

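Roll stands upright near the middle of the mat with both fingers clear of it. I'll rise straight up.

send_rows --steps '[0,0,10,0,0,0,0,0,30,0,0,0,0,0,60,0,0,0,0,0,95,0,0,0,0,0,130,0,0,0,0,0,160,0,0,0,0,0,180,0,0,0,0,0,190,0,0,0]'

```text
time_s: 8.05
ee_pos: [0.4785, -0.2674, 0.2438]
eef_rot: [[0.021, 0.007, 1.0], [-1.0, -0.004, 0.021], [0.004, -1.0, 0.007]]
force: [0.6, 0.8, -1.0]
grip_width: 0.0852
```

```bash
cat > kin.py <<'E'
import numpy as np
from scipy.optimize import least_squares
from scipy.spatial.transform import Rotation as Ro
D=[eval(l) for l in open("log.txt")]
Rz=lambda a:Ro.from_euler('z',a).as_matrix(); Ry=lambda a:Ro.from_euler('y',a).as_matrix()
# forearm roll about its own axis (z local), wrist bend y, tool roll z; tool axes from local via M
def fk(q,p):
    h,a,b,c,s,o=p
    R=Rz(q[0]); x=R@np.array([o,s,h]); R=R@Ry(q[1]); x=x+R@[0,0,a]
    R=R@Ry(q[2]); x=x+R@[0,0,b]; R=R@Rz(q[3])@Ry(q[4]); x=x+R@[0,0,c]; R=R@Rz(q[5])
    return x,R
M=None
def fit():
    f=lambda p:np.concatenate([fk(q,p)[0]-x for q,x,_ in D])
    return least_squares(f,[.3,.4,.4,.2,.1,0])
if __name__=="__main__":
    r=fit(); print(r.x.round(4),np.abs(r.fun).max(), np.linalg.svd(r.jac)[1].round(3))
    for q,x,R in D: print((fk(q,r.x)[1].T@np.array(R)).round(2).tolist())
E
python3 - <<'E'
from h import *
st()
p,d=cap("top"); W=cloud("top",d); v,u=np.mgrid[:384,:512]
q=(np.hypot(W[...,0]-.604,W[...,1]+.021)<.04)&(W[...,2]>.045); P=W[q]; t=P[P[:,2]>.112]; print(t.mean(0),len(t))
p2,d2=cap("side"); V=cloud("side",d2); q=(np.hypot(V[...,0]-.604,V[...,1]+.021)<.04)&(V[...,2]>.042); P=V[q]
for z in np.arange(.045,.125,.01): k=abs(P[:,2]-z)<.005; print(round(z,3),P[k].mean(0).round(4),k.sum())
q=(np.hypot(V[...,0]-.4776,V[...,1]+.267)<.05)&(V[...,2]>.062)&(V[...,2]<.078); P=V[q]; print("roll",P.mean(0),cv2.minEnclosingCircle(P[:,:2].astype(np.float32)))
E
python3 kin.py
```

```text
t 8.05 q [-0.695, 0.004, 1.896, 0.001, 1.234, -0.717] p [0.4785, -0.2674, 0.2438] R [[0.021, 0.007, 1.0], [-1.0, -0.004, 0.021], [0.004, -1.0, 0.007]] F [0.6, 0.8, -1.0] w 0.0852
[ 0.60454667 -0.02122241  0.12132826] 25
0.045 [ 0.606  -0.0266  0.0459] 8
0.055 [ 0.607  -0.0261  0.0549] 9
0.065 [ 0.607  -0.0265  0.0656] 6
0.075 [ 0.6069 -0.0263  0.0724] 4
0.085 [nan nan nan] 0
0.095 [nan nan nan] 0
0.105 [nan nan nan] 0
0.115 [ 0.5976 -0.0241  0.1172] 12
roll [ 0.47460516 -0.26837824  0.07080429] ((0.4743860363960266, -0.2652601897716522), 0.030672559514641762)
[ 0.3289  0.4251  0.5678  0.3268  0.1008 -0.0026] 0.0025489708596454497 [4.74  3.52  2.646 0.299 0.236 0.006]
[[-0.0, -0.0, -1.0], [-1.0, 0.0, 0.0], [0.0, 1.0, -0.0]]
[[-0.0, -0.0, -1.0], [-1.0, 0.0, 0.0], [0.0, 1.0, -0.0]]
[[-0.0, -0.0, -1.0], [-1.0, 0.0, 0.0], [0.0, 1.0, -0.0]]
[[-0.0, -0.0, -1.0], [-1.0, 0.0, 0.0], [0.0, 1.0, -0.0]]
[[-0.0, -0.0, -1.0], [-1.0, 0.0, 0.0], [-0.0, 1.0, -0.0]]
[[-0.0, -0.0, -1.0], [-1.0, 0.0, 0.0], [0.0, 1.0, -0.0]]
[[-0.0, -0.0, -1.0], [-1.0, 0.0, 0.0], [0.0, 1.0, -0.0]]<stdin>:6: RuntimeWarning: Mean of empty slice.
  ret = um.true_divide(
```

send_rows --steps '[16,31,0,0,-0.7,0,32,62,0,0,-1.4,0,48,93,0,0,-2.1,0,64,124,0,0,-2.8,0,80,155,0,0,-3.5,0,96,186,0,0,-4.2,0,112,217,0,0,-5,0,126,246,0,0,-5,0]'

```text
time_s: 8.95
ee_pos: [0.6025, -0.0195, 0.239]
eef_rot: [[0.018, 0.424, 0.905], [-1.0, -0.002, 0.021], [0.01, -0.906, 0.424]]
force: [0.7, -2.0, -0.2]
grip_width: 0.0845
```

```bash
python3 - <<'E'
from h import *
st()
E
python3 kin.py | head -2
cat > ik.py <<'E'
from kin import *
p=fit().x; M=np.array([[0,0,-1],[-1,0,0],[0,1,0.]])
lo=np.array([-2.77,-.9,.21,-1.53,.24,-2.84]);hi=np.array([2.77,2.22,2.48,4.67,2.81,2.84])
def ik(x,R,q0):
    def f(q):
        X,Q=fk(q,p); return np.r_[(X-x)*5,(Q@M-R).ravel()]
    r=least_squares(f,np.clip(q0,lo+.01,hi-.01),bounds=(lo,hi)); return r.x,np.abs(r.fun).max()
if __name__=="__main__":
  C=np.array([.464,.314,.16])
  for az in range(-60,180,20):
    y=np.array([np.cos(np.radians(az)),np.sin(np.radians(az)),0])
    for roll in (0,90,180,270):
        z0=Ro.from_rotvec(y*np.radians(roll)).apply([0,0,1.]); R=np.c_[np.cross(y,z0),y,z0]
        best={}
        for q3 in (-1,0,1,2,3,4):
          for q5 in(-1.5,1.5):
            q,e=ik(C-.0145*y,R,[.4,.3,1.8,q3,1.2,q5])
            if e<1e-3: best[tuple(q.round(2))]=1
        for b in best: print(az,roll,b)
E
python3 ik.py
```

```text
t 8.95 q [-0.24, -0.072, 2.02, 0.142, 0.771, -0.341] p [0.6025, -0.0195, 0.239] R [[0.018, 0.424, 0.905], [-1.0, -0.002, 0.021], [0.01, -0.906, 0.424]] F [0.7, -2.0, -0.2] w 0.0845
[ 0.2325  0.4257  0.568   0.2308  0.101  -0.0026] 0.0023469676390123206 [5.08  3.737 2.829 0.315 0.275 0.241]
[[-0.0, -0.0, -1.0], [-1.0, 0.0, 0.0], [0.0, 1.0, -0.0]]
-60 0 (np.float64(0.83), np.float64(0.61), np.float64(1.8), np.float64(-1.34), np.float64(1.78), np.float64(2.43))
-60 90 (np.float64(0.83), np.float64(0.61), np.float64(1.8), np.float64(-1.34), np.float64(1.78), np.float64(-2.28))
-60 180 (np.float64(0.83), np.float64(0.61), np.float64(1.8), np.float64(-1.34), np.float64(1.78), np.float64(-0.71))
-60 270 (np.float64(0.83), np.float64(0.61), np.float64(1.8), np.float64(-1.34), np.float64(1.78), np.float64(0.86))
-20 0 (np.float64(0.82), np.float64(0.34), np.float64(2.22), np.float64(4.37), np.float64(1.35), np.float64(2.6))
-20 90 (np.float64(0.82), np.float64(0.34), np.float64(2.22), np.float64(4.37), np.float64(1.35), np.float64(-2.12))
-20 180 (np.float64(0.82), np.float64(0.34), np.float6
[... 2708 characters left out ...]
140 180 (np.float64(0.08), np.float64(0.68), np.float64(1.69), np.float64(0.95), np.float64(2.09), np.float64(0.61))
140 270 (np.float64(0.08), np.float64(0.68), np.float64(1.69), np.float64(0.95), np.float64(2.09), np.float64(2.18))
160 0 (np.float64(0.18), np.float64(0.78), np.float64(1.51), np.float64(0.73), np.float64(2.28), np.float64(-2.62))
160 90 (np.float64(0.18), np.float64(0.78), np.float64(1.51), np.float64(0.73), np.float64(2.28), np.float64(-1.05))
160 180 (np.float64(0.18), np.float64(0.78), np.float64(1.51), np.float64(0.73), np.float64(2.28), np.float64(0.52))
160 270 (np.float64(0.18), np.float64(0.78), np.float64(1.51), np.float64(0.73), np.float64(2.28), np.float64(2.09))
```

send_rows --steps '[2,-1,0,0,1.2,0,2,-1.5,0,0,2.6,0,2,-1.5,0,0,4,0,2,-1.5,-5,0,5,0,2,-1.5,-25,0,5,0,2,-1.5,-45,0,5,0,2,-1.5,-60,0,5,0,2,-1.5,-65,0,5,0]'

```text
time_s: 9.75
ee_pos: [0.6025, -0.0206, 0.1701]
eef_rot: [[0.021, -0.005, 1.0], [-1.0, -0.001, 0.021], [0.0, -1.0, -0.005]]
force: [0.4, -0.3, 0.3]
grip_width: 0.0849
```

```bash
cat > path.py <<'E'
from ik import *
from h import st
s=st(); q=np.array(s["joint_positions"]); A=np.array([.605,-.021,.17]); B=np.array([.464,.301,.25]); R0=np.array(s["eef_rot"])
for k in range(1,21):
    f=k/20; R=Ro.from_rotvec([np.pi/2*f,0,0]).as_matrix()@R0; qn,e=ik(A+(B-A)*f,R,q); print(round(f,2),qn.round(2).tolist(),round(e,4),np.abs(qn-q).max().round(2)); q=qn
for z in(.21,.16): q,e=ik(np.r_[B[:2],z],R,q); print(z,q.round(2).tolist(),round(e,4))
E
python3 path.py
```

```text
t 9.75 q [-0.202, 0.204, 1.82, -0.002, 1.123, -0.222] p [0.6025, -0.0206, 0.1701] R [[0.021, -0.005, 1.0], [-1.0, -0.001, 0.021], [0.0, -1.0, -0.005]] F [0.4, -0.3, 0.3] w 0.0849
0.05 [-0.21, 0.19, 1.83, 0.08, 1.14, -0.26] 0.0 0.08
0.1 [-0.21, 0.18, 1.84, 0.17, 1.17, -0.3] 0.0 0.08
0.15 [-0.22, 0.16, 1.86, 0.25, 1.19, -0.34] 0.0 0.08
0.2 [-0.22, 0.14, 1.88, 0.33, 1.21, -0.37] 0.0 0.08
0.25 [-0.23, 0.13, 1.9, 0.4, 1.24, -0.41] 0.0 0.08
0.3 [-0.23, 0.12, 1.92, 0.48, 1.26, -0.44] 0.0 0.08
0.35 [-0.23, 0.11, 1.94, 0.56, 1.29, -0.47] 0.0 0.08
0.4 [-0.23, 0.1, 1.96, 0.63, 1.31, -0.5] 0.0 0.07
0.45 [-0.23, 0.09, 1.98, 0.7, 1.34, -0.52] 0.0 0.07
0.5 [-0.23, 0.09, 2.01, 0.78, 1.36, -0.55] 0.0 0.07
0.55 [-0.23, 0.08, 2.03, 0.85, 1.39, -0.58] 0.0 0.07
0.6 [-0.22, 0.08, 2.05, 0.92, 1.41, -0.6] 0.0 0.07
0.65 [-0.21, 0.08, 2.08, 1.0, 1.44, -0.63] 0.0 0.07
0.7 [-0.2, 0.08, 2.1, 1.07, 1.46, -0.65] 0.0 0.07
0.75 [-0.19, 0.09, 2.12, 1.14, 1.49, -0.68] 0.0 0.07
0.8 [-0.17, 0.09, 2.14, 1.22, 1.51, -0.7] 0.0 0.07
0.85 [-0.15, 0.1, 2.17, 1.29, 1.54, -0.73] 0.0 0.07
0.9 [-0.13, 0.11, 2.18, 1.37, 1.56, -0.76] 0.0 0.08
0.95 [-0.1, 0.13, 2.2, 1.44, 1.59, -0.78] 0.0 0.08
1.0 [-0.07, 0.15, 2.21, 1.52, 1.62, -0.81] 0.0 0.08
0.21 [-0.07, 0.23, 2.21, 1.52, 1.62, -0.9] 0.0
0.16 [-0.07, 0.35, 2.2, 1.51, 1.61, -1.0] 0.0
```

send_rows --steps '[2.5,0,-15,0,0,0,2.5,0,-35,0,0,0,2.5,0,-55,0,0,0,2.5,0,-72,0,0,0,2.5,0,-85,0,0,0,2.5,0,-92,0,0,0,2.5,0,-94,0,0,0]'

```text
time_s: 10.45
ee_pos: [0.6047, -0.0205, 0.0752]
eef_rot: [[0.021, -0.006, 1.0], [-1.0, -0.0, 0.021], [0.0, -1.0, -0.006]]
force: [0.4, 0.4, -0.5]
grip_width: 0.0853
```

send_rows --steps '[0,0,0,0,0,0,0,0,0,0,0,0,0,0,0,0,0,0,0,0,0,0,0,0,0,0,0,0,0,0,0,0,0,0,0,0,0,0,0,0,0,0,0,0,0,0,0,0]' --claw 5

```text
time_s: 11.25
ee_pos: [0.6052, -0.0206, 0.0759]
eef_rot: [[0.021, -0.004, 1.0], [-1.0, -0.001, 0.021], [0.0, -1.0, -0.004]]
force: [0.2, -0.3, 2.9]
grip_width: 0.0143
```

send_rows --steps '[0,0,3,0,0,0,0,0,8,0,0,0,0,0,16,0,0,0,0,0,26,0,0,0,0,0,38,0,0,0,0,0,52,0,0,0,0,0,65,0,0,0,0,0,75,0,0,0]'

```text
time_s: 12.05
ee_pos: [0.6058, -0.0208, 0.153]
eef_rot: [[0.021, -0.002, 1.0], [-1.0, -0.001, 0.021], [0.001, -1.0, -0.002]]
force: [0.0, 0.5, -1.4]
grip_width: 0.0149
```

Run:
```python
from h import *
st(); p,d=cap("side"); np.savez("s5.npz",p=p,d=d); cv2.imwrite("pics/s5.png",cv2.resize(p[100:300,170:400],(690,600)))
```

```text
t 12.05 q [-0.201, 0.229, 1.824, -0.002, 1.091, -0.221] p [0.6058, -0.0208, 0.153] R [[0.021, -0.002, 1.0], [-1.0, -0.001, 0.021], [0.001, -1.0, -0.002]] F [0.0, 0.5, -1.4] w 0.0149
```

View pics/s5.png

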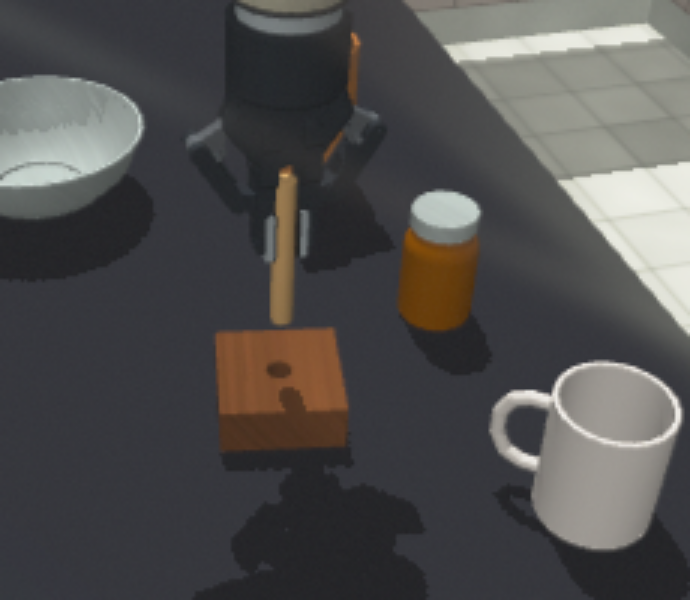

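send_rows --steps '[-5,10,8,0.7,0,0,-14,30,18,1.8,0,0,-23,52,26,2.9,0,0,-33,74,34,4.1,0,0,-42,95,40,5.3,0,0,-52,117,45,6.5,0,0,-62,139,48,7.7,0,0,-71,160,50,9,0,0]'

```text
time_s: 12.9
ee_pos: [0.5356, 0.1398, 0.2057]
eef_rot: [[0.022, 0.002, 1.0], [-0.705, 0.709, 0.014], [-0.708, -0.706, 0.017]]
force: [-0.2, -0.3, -1.4]
grip_width: 0.0144
```

```bash
python3 -c "from h import *; st()"
```

```text
t 12.9 q [-0.24, 0.1, 2.005, 0.783, 1.353, -0.566] p [0.5356, 0.1398, 0.2057] R [[0.022, 0.002, 1.0], [-0.705, 0.709, 0.014], [-0.708, -0.706, 0.017]] F [-0.2, -0.3, -1.4] w 0.0144
```

send_rows --steps '[-9,20,6,1.2,0,0,-18,40,12,2.4,0,0,-27,60,18,3.6,0,0,-36,82,24,4.8,0,0,-46,104,30,6,0,0,-56,126,36,7.2,0,0,-65,146,41,8.3,0,0,-71,160,45,9,0,0]'

```text
time_s: 13.7
ee_pos: [0.4636, 0.3006, 0.2501]
eef_rot: [[0.021, 0.001, 1.0], [0.004, 1.0, -0.001], [-1.0, 0.004, 0.021]]
force: [-0.8, -0.6, -0.5]
grip_width: 0.0149
```

send_rows --steps '[0,0,0,0,0,0,0,0,0,0,0,0]'

```text
time_s: 13.9
ee_pos: [0.4635, 0.3006, 0.2498]
eef_rot: [[0.02, 0.001, 1.0], [0.003, 1.0, -0.001], [-1.0, 0.003, 0.02]]
force: [-1.1, -0.3, -0.7]
grip_width: 0.015
```

Run:
```python
from h import *
s=st()
T,d=cap("top"); S,e=cap("side"); np.savez("f1.npz",T=T,d=d,S=S,e=e)
cv2.imwrite("pics/f1.png",np.vstack([cv2.resize(T[200:320,80:280],(500,300),interpolation=2),cv2.resize(S[60:200,100:333],(500,300),interpolation=2)]))
for n,p,dd in(("top",T,d),("side",S,e)):
    W=cloud(n,dd); h=cv2.cvtColor(p,cv2.COLOR_BGR2HSV); c=s["ee_pos"]
    q=(abs(W-c).max(-1)<.1)&(h[...,0]>8)&(h[...,0]<28)&(h[...,1]>60)
    P=W[q]; 
    if len(P)>5:
        m=P.mean(0); u=np.linalg.svd(P-m)[2][0]; print(n,len(P),m.round(4),u.round(3),P.min(0).round(3),P.max(0).round(3))
```

```text
t 13.9 q [-0.077, 0.172, 2.206, 1.517, 1.626, -0.828] p [0.4635, 0.3006, 0.2498] R [[0.02, 0.001, 1.0], [0.003, 1.0, -0.001], [-1.0, 0.003, 0.02]] F [-1.1, -0.3, -0.7] w 0.015
top 318 [0.4629 0.3104 0.2557] [-0.001 -1.    -0.007] [0.453 0.255 0.24 ] [0.47  0.371 0.263]
side 25 [0.464  0.3533 0.2581] [ 0.077 -0.997  0.009] [0.457 0.332 0.254] [0.469 0.373 0.261]
```

View pics/f1.png

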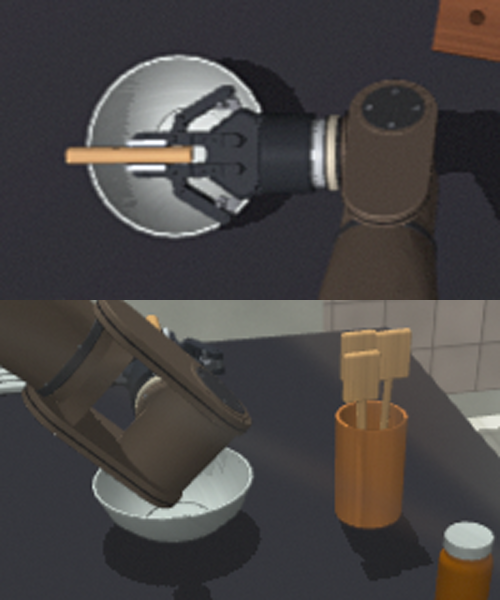

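Run:
```python
from h import *
f=np.load("f1.npz"); V=cloud("side",f["e"])
q=(V[...,0]>.38)&(V[...,0]<.6)&(V[...,1]>-.05)&(V[...,1]<.2)&(V[...,2]>.08); P=V[q]; i=np.argsort(P[:,2])[:5]; print(P[i].round(3))
```

```text
[[0.445 0.04  0.195]
 [0.443 0.04  0.195]
 [0.447 0.04  0.197]
 [0.45  0.042 0.197]
 [0.457 0.052 0.197]]
```

send_rows --steps '[0,0,-8,0,0,0,0,0,-20,0,0,0,0,0,-32,0,0,0,0,0,-42,0,0,0,0,0,-48,0,0,0,0,0,-50,0,0,0]'

```text
time_s: 14.6
ee_pos: [0.4641, 0.3001, 0.1993]
eef_rot: [[0.02, 0.002, 1.0], [0.003, 1.0, -0.002], [-1.0, 0.003, 0.02]]
force: [0.3, -0.2, -0.3]
grip_width: 0.0145
```

send_rows --steps '[0,0.5,-6,0,0,0,0,1,-16,0,0,0,0,1,-26,0,0,0,0,1,-34,0,0,0,0,1,-38,0,0,0,0,1,-39,0,0,0,0,1,-39,0,0,0,0,1,-39,0,0,0]'

```text
time_s: 15.4
ee_pos: [0.4643, 0.3011, 0.1607]
eef_rot: [[0.021, 0.002, 1.0], [0.003, 1.0, -0.002], [-1.0, 0.003, 0.021]]
force: [-0.3, -0.0, -0.7]
grip_width: 0.0146
```

send_rows --steps '[0,0,0,0,0,0,0,0,0,0,0,0,0,0,0,0,0,0,0,0,0,0,0,0]'

```text
time_s: 15.8
ee_pos: [0.4643, 0.3011, 0.1608]
eef_rot: [[0.021, 0.002, 1.0], [0.003, 1.0, -0.002], [-1.0, 0.003, 0.021]]
force: [-0.0, -0.0, -0.9]
grip_width: 0.0146
```

Run:
```python
from h import *
s=st(); print(np.abs(s["qd"]).max())
T,d=cap("top"); S,e=cap("side")
cv2.imwrite("pics/f2.png",np.vstack([cv2.resize(T[120:320,80:400],(480,300)),cv2.resize(S[60:384,30:440],(380,300))[:, :480] if 0 else cv2.resize(S[60:384,:],(480,300))]))
W=cloud("top",d); h=cv2.cvtColor(T,cv2.COLOR_BGR2HSV); c=s["ee_pos"]
q=(abs(W-c).max(-1)<.1)&(abs(W[...,2]-c[2])<.03)&(h[...,0]>8)&(h[...,0]<28)&(h[...,1]>60); P=W[q]
m=P.mean(0); u=np.linalg.svd(P-m)[2][0]; print("post",len(P),m.round(4),u.round(3),P.min(0).round(3),P.max(0).round(3))
for w,n in((W,"t"),(cloud("side",e),"s")):
    q=(np.hypot(w[...,0]-.477,w[...,1]+.266)<.06)&(w[...,2]>.06)&(w[...,2]<.085); P=w[q]; print("roll",n,len(P),P.mean(0).round(3),np.round(cv2.minEnclosingCircle(P[:,:2].astype(np.float32))[0],3),P[:,2].std())
```

```text
t 15.8 q [-0.076, 0.379, 2.189, 1.51, 1.614, -1.019] p [0.4643, 0.3011, 0.1608] R [[0.021, 0.002, 1.0], [0.003, 1.0, -0.002], [-1.0, 0.003, 0.021]] F [-0.0, -0.0, -0.9] w 0.0146
0.002975486779702665
post 276 [0.4635 0.3124 0.1664] [-0.012 -1.    -0.002] [0.454 0.255 0.16 ] [0.472 0.37  0.172]
roll t 314 [ 0.477 -0.265  0.07 ] [ 0.477 -0.266] 0.0026189199333525536
roll s 986 [ 0.474 -0.269  0.07 ] [ 0.475 -0.265] 0.0031080793777532333
```

View pics/f2.png

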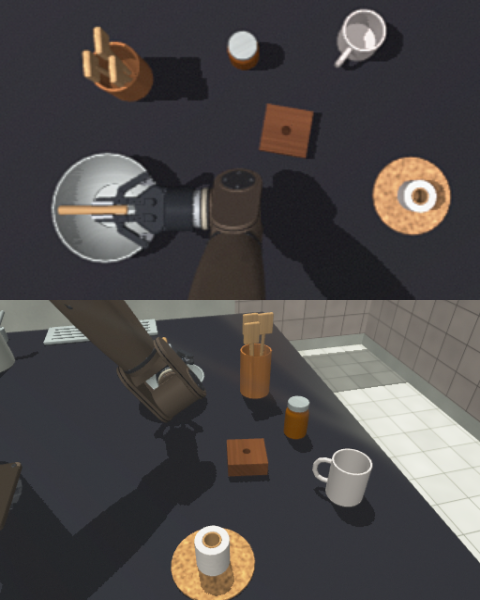

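The post is held level over the middle of the bowl with its axis about 90 mm above the rim. The roll stands on the mat, and the mug, jar and pot have not moved.

```bash
python3 -c "from h import *; print(close_job()); st()"
```

```text
the job is handed in; nothing more can be done
None
the job is handed in; nothing more can be done
```

The job is done and handed in at about 16 s. The roll was lifted off the post and set upright on the cork mat first. Then the post was drawn from its base, turned level and held over the bowl.

**Last checks:**
- **Post:** its middle is at about (0.464, 0.312), against the bowl centre at (0.464, 0.314). It is level to within about 0.5°, its axis is about 90 mm above the rim, and the arm is at rest.
- **Roll:** it stands upright about 1 mm from the mat's centre in the top view, with its top at 70 mm as expected.
- **Mug, jar and pot:** they look unmoved in the last pictures, but I did not measure them again.

**Disagreements:** the side view placed the roll 2–3 mm from the top view's position. The fingers also read about 2 mm narrower than the roll and 1.5 mm narrower than the post. No check failed.

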